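# Change the head of a vortex mixer

## Task

Change the vortex mixer over to its cup head: lift the flat blue platform head off the spindle and stand it upright on its hub on the bench, clear of the mixer, then slide the black cup head, which lies on its side, over the spindle, open cup upwards, until it is fully home. Let go of both heads and leave the beaker, the amber bottle and the culture dish undisturbed.

Things in the scene. Friction and masses are not known exactly. Their poses are not given: they have to be found in the camera images.
- mixer: vortex mixer, fixed: round white housing, 124 mm across at its foot, 93 mm at the top; white control pod on its own -x side (to 98 mm from the axis, 74 mm wide, 45 mm high). Origin under it on its axis, z up. On top a well, floor 85 mm above the bench, ringed by a grey splash collar (inside 78 mm, rim 105 mm above the bench), with the steel spindle upright in its middle.
- spindle_tip (a point): centre of the top of the spindle, 117 mm above the bench. The spindle is 14 mm in diameter, its last 5 mm taper to 8 mm; it is 28 mm long above its shoulder.
- spindle_seat (a point): point on the spindle's axis at the upper face of its shoulder (22 mm across there), 89 mm above the bench, 28 mm below the tip and 16 mm below the collar's rim; a head that is fully home rests its foot on this shoulder.
- platform_center (a point): middle (half-way up, on the axis) of the blue platform head, on the spindle at the start: disc of 56 mm diameter, 12 mm thick, 9 to 21 mm above this point, black studded top; below it a hub of 32 mm diameter, 30 mm long, with a 16.4 mm bore, its foot 21 mm below this point. 70 g. Own z points up. Lifts straight off; fitted, the disc's underside is 14 mm above the collar's rim.
- cup_center (a point): middle (half-way, on the axis) of the black cup head: rigid ribbed cylinder, 46 mm over its 8 ribs, 48 mm long, 90 g, lying at the start. Own z runs along its axis from foot to open mouth, at first level, to the robot's left or left and ahead. A 16.4 mm bore (21 mm at the first 3 mm) runs from the foot 30 mm up into the cup, 35 mm wide at the grey mouth. Fully home this point is 24 mm above spindle_seat.
- beaker_mid (a point): middle of a small clear beaker, 55 mm wide, 71 mm high, standing loose on the bench; bystander.
- bottle_mid (a point): middle of an amber bottle with a black cap, 64 mm wide, 135 mm high, standing loose on the bench; bystander.
- dish_mid (a point): middle of a closed culture dish, 58 mm wide, 15 mm high, lying loose on the bench; bystander.
- cup_head: the cup head itself; origin at the middle of its foot, 24 mm from cup_center, same axes.
- platform_head: the platform head itself; origin at the middle of its hub's foot, 21 mm below platform_center, same axes.
Not all that is in view belongs to the job. Leave any brown or red look-alike of the platform_head alone.

How it is judged:
By the outcome, as a careful person would: the job done as asked, in the order asked, and still so for the second after the job is handed in, with the robot touching nothing.
It also fails if it takes over 61 s, if anything falls off the work surface, if the arm or the gripper's body presses on something with over 40 N, if the wrist force passes 120 N, or if a joint passes its speed limit or range.

## Robot

A 7-joint arm with a two-finger parallel gripper is mounted at the origin on a cart in front of the work surface, level with it; the furniture and walls round the work are solid. World frame = base frame: x ahead of the robot, y to its left, z up, the work surface at z = 0. Lengths are in m, angles in rad, forces in N, time in s.
With the tool pointing down it reaches from about 0.425 to 0.925 m from the base axis. Payload 6.8 kg.
Tool frame: the origin (TCP) lies between the finger pads; the fingertips stand 17 mm ahead of it and the grasp point (between the pads) lies 2 mm behind it; z points along the fingers, x is the direction in which the jaws open and shut, and the axes are right-handed (so a half turn about z gives the same grasp; the last joint's range is limited). The gripper opens to 85 mm and grips with 20 to 120 N. Pads are 22 mm wide; open, the fingers measure 114 mm over their backs; the gripper's body (76 mm by 85 mm) begins 54 mm behind the grasp point. The pads swing forward as they close: fully open they stand 13 mm farther back than shut.
Start: joints at [-1.33, 0.477, 0.022, 1.555, -0.011, 1.109, -0.083], TCP at [0.231, 0.634, 0.248] pointing down, gripper open.
Joint ranges: [-2.96, 2.96], [-0.34, 2.1], [-1.41, 1.46], [0.24, 2.44], [-1.37, 4.51], [0.17, 1.92], [-2.96, 2.96]. Speed limits (rad/s): [2.39, 2.39, 3.14, 3.14, 3.14, 3.14, 3.14].

## Interface

Orientations are given as a unit quaternion [w, x, y, z].
In Python, from station import readout, read_camera, get_calibration, bot, models gives the robot as it stands.
- The arm moves only by the tool carry_out, never from a script. Its argument "deltas" is a list of rows, each a list of 2 entries, a list of its own where there are three numbers: the shift along the tool's x, y, z in cm, then the turn about the tool's z in degrees. A call has 1 to 10 rows; each row is the pose to reach, as a shift and turn from the pose measured when the call began, along the tool's axes at that moment; what a row does not reach only later rows make up. A row lasts 1/8 s, in which the tool goes at most 62.5 mm and 10.7 degrees, less where a joint would pass 70% of its speed; a pose out of reach is approached as far as the arm can. A call with a gripper value outside its range is refused whole. "hand" is the opening, from 0 (shut) to 1 (fully open), set as the call begins (left out, the last holds). The fingers move at their own pace and stop on an object; "newtons" is the grip in N (left out, the last holds). Time passes only in rows, so rows that repeat a pose let the fingers close. It gives the time, the measured TCP pose, the force and the opening at its end, in the units of the state.
- readout.get_obs(): the state, without advancing time (a new reading comes with each control period).
- read_camera(name): name is "side" or "top" or "wrist"; returns the picture (480x640x3 uint8, red, green, blue); there is no depth.
- get_calibration(name): a dict with "fov_y" (degrees; the focal length in pixels is half the picture's height over the tangent of half this angle, whatever the lens; pixels are square), "cx", "cy" (the principal point, pixels), "world_from_camera" (4x4, takes a point from camera to world coordinates). Camera axes: x right, y down, z forward; pixel columns grow to the right and rows downward; lengths in m; the calibration is good to about 2 mm. A picture is of the moment at which its call begins: read the wrist's pose just before it. get_calibration takes no time and is no camera call; for the wrist camera it gives the pose at the moment of the call.
- bot.hand_in(): hands the job in, once; it reports no verdict.
Trained networks look in the newest picture that a camera, given by its name, has taken for a name from the list of things; names that differ only in an ending like _2 or _b are one class to them, and where a whole thing is asked for, a point or a joint stands for the part that bears it (a point fixed in the world has none). Each returns a list of dicts, best first, with "score" (0 to 1); they miss things now and then, are a little off and sometimes report something else, mostly with a low value. They report only what shows in the picture. A call takes as long as a camera call. They do not tell look-alikes from the thing itself.
- models.spot_in(query, camera): "centre" ([row, column] in pixels, amid what is visible of it).
The state is a dict: "t": time; "q": joint angles; "joint_vel": joint speeds; "joint_torque": joint torques, N m; "eef_pos": TCP position; "tool_rot": TCP orientation; "contact_force": force on the tool from outside, world axes, zero at the start; "torque": the same for the moment, N m; "gripper_width": opening from 0.0 (shut) to 1.0 (fully open).
Only numpy, scipy, OpenCV 4.12 (cv2) and the standard library are available. Lean on these libraries where they do the work, as an engineer would, in place of code of your own. Each camera call takes 0.05 s, during which the arm holds its last target. There are 200 camera calls.

## Working session

There is one attempt and no reset: what is moved stays moved. The work goes in short steps, Python scripts to look and compute and a tool call to move; the robot and the scene stay as the last step left them, time stands still between calls to the robot, and variables do not carry over. Pictures are saved under pics/ and viewed, about 8 in all and at most 12, crops included, and the job is handed in when it is done.

Besides the shell and the picture viewer there is one more tool, called after ">>>" as a command line: name --argument value ..., lists and objects as JSON in quotes. carry_out: Moves the arm, as the interface text tells. Its arguments: {"type":"object","properties":{"deltas":{"type":"array"},"hand":{"type":"number"},"newtons":{"type":"number"}},"required":["deltas"]}

```bash
mkdir -p pics; cat > h.py <<'E'
import numpy as np, cv2
from station import readout, read_camera, get_calibration, bot, models
def K(c):
    f=240/np.tan(np.radians(c["fov_y"])/2); return f,c["cx"],c["cy"],np.array(c["world_from_camera"])
def at_z(name,rc,z,c=None):
    f,cx,cy,T=K(c or get_calibration(name)); d=T[:3,:3]@np.array([(rc[1]-cx)/f,(rc[0]-cy)/f,1]); o=T[:3,3]
    return o+d*(z-o[2])/d[2]
def proj(name,p,c=None):
    f,cx,cy,T=K(c or get_calibration(name)); q=T[:3,:3].T@(np.array(p)-T[:3,3]); return [float(round(q[1]/q[2]*f+cy,1)),float(round(q[0]/q[2]*f+cx,1))]
def save(n,im): cv2.imwrite("pics/"+n+".png",im[:,:,::-1])
E
python3 - <<'E'
from h import *
for n in("top","side","wrist"):
    im=read_camera(n); save(n+"0",im); c=get_calibration(n); print(n,c["fov_y"],c["cx"],c["cy"],np.round(c["world_from_camera"],3).tolist())
for n in("top","side"):
    for q,z in(("spindle_seat",.089),("mixer",.05),("platform_center",.126),("cup_center",.023),("beaker_mid",.035),("bottle_mid",.067),("dish_mid",.008)):
        for d in models.spot_in(q,n)[:3]: print(n,q,round(d["score"],2),np.round(d["centre"],1),np.round(at_z(n,d["centre"],z)[:2],3))
print(readout.get_obs())
E
```

```text
top 47.69949626499623 319.97393983772855 229.39685681444982 [[0.026, -0.985, 0.17, 0.341], [-1.0, -0.025, 0.005, 0.066], [-0.001, -0.17, -0.985, 1.477], [0.0, 0.0, 0.0, 1.0]]
side 47.586522875221206 329.0089374153067 240.4565907455748 [[0.802, -0.454, 0.389, -0.07], [-0.597, -0.588, 0.545, -0.86], [-0.019, -0.669, -0.743, 1.379], [0.0, 0.0, 0.0, 1.0]]
wrist 58.312524475017284 319.5623276636073 235.73693234450081 [[0.342, 0.892, 0.295, 0.154], [0.94, -0.325, -0.108, 0.662], [-0.0, 0.314, -0.949, 0.374], [0.0, 0.0, 0.0, 1.0]]
top spindle_seat 0.74 [266.9 248. ] [0.478 0.255]
top mixer 0.66 [267.9 253.7] [0.479 0.246]
top platform_center 0.9 [256.6 240.9] [0.5   0.269]
top platform_center 0.61 [282.2 189.2] [0.432 0.395]
top platform_center 0.58 [195.2 204. ] [0.655 0.372]
top cup_center 0.62 [278.5 405. ] [ 0.464 -0.157]
top beaker_mid 0.93 [235.5 163.6] [0.562 0.494]
top beaker_mid 0.36 [278.3 405.3] [ 0.464 -0.156]
top bottle_mid 0.73 [193.3 236.9] [0.676 0.298]
top dish_mid 0.83 [271.4 484.6] [ 0.49  -0.375]
side spindle_seat 0.8 [237.8 268.2] [0.457 0.215]
side mixer 0.91 [235.6 27
[... 516 characters left out ...]

{'t': 0.85, 'q': array([-1.33009537,  0.47696487,  0.02241187,  1.55538891, -0.0115029 ,
        1.10927875, -0.08313462]), 'joint_vel': array([ 0.00068665,  0.00012524, -0.00058328, -0.00031247,  0.00030642,
        0.00011503, -0.00071095]), 'joint_torque': array([ 5.30459397e-05, -5.96302557e+01,  1.60660967e+00, -2.81537944e+01,
        1.24308112e-02,  1.43106634e-03, -2.99193596e-05]), 'eef_pos': array([0.23070469, 0.63438233, 0.24833641]), 'tool_rot': array([-3.28746305e-05,  8.19095413e-01,  5.73657304e-01,  3.04519423e-05]), 'contact_force': array([-0.14802461,  0.80063925, -0.58723646]), 'torque': array([ 0.01132674,  0.01326842, -0.05240366]), 'gripper_width': 0.9972166239553666}
```

```bash
python3 - <<'E'
from h import *
a=cv2.imread("pics/top0.png")[150:350,130:530]; b=cv2.imread("pics/side0.png")[150:410,200:440]
cv2.imwrite("pics/A.png",np.vstack([cv2.resize(a,(800,400))]))
cv2.imwrite("pics/B.png",cv2.resize(b,None,fx=2.3,fy=2.3,interpolation=cv2.INTER_CUBIC))
E
```

```text
(no output)
```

View pics/A.png

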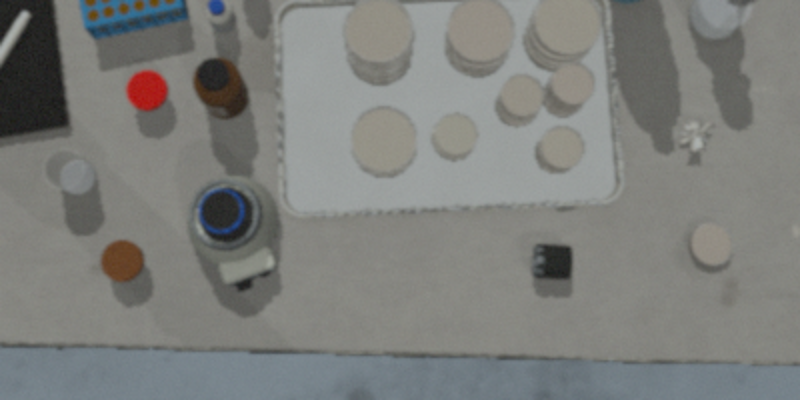

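View pics/B.png

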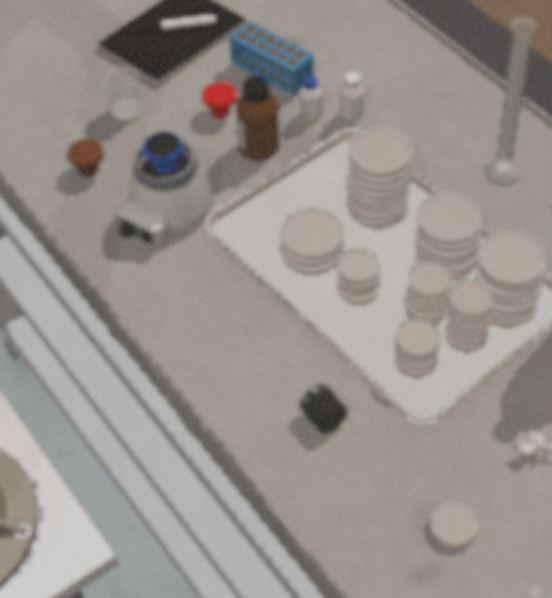

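Top crop: the blue-rimmed platform sits on the mixer at crop (225,212), which is full picture (row 256, col 242). The brown platform at (122,261) and the red one at (147,90) are decoys. Both are off the mixer, and only the blue one is on the spindle. The cup is at (552,262) with its grey mouth to the left (+y). The side crop agrees: blue at (163,153), cup at (323,408). I'm moving above the mixer.

>>> carry_out --deltas '[[[-25, 38.1, 0], 0], [[-25, 38.1, 0], 0], [[-25, 38.1, 0], 0], [[-25, 38.1, 0], 0], [[-25, 38.1, 0], 0], [[-25, 38.1, 0], 0], [[-25, 38.1, 0], 0], [[-25, 38.1, 0], 0], [[-25, 38.1, 0], 0], [[-25, 38.1, 0], 0]]' --hand 1 --newtons 40

```text
t: 2.1
eef_pos: [0.502, 0.2714, 0.2482]
tool_rot: [-0.001, 0.818, 0.575, -0.0]
contact_force: [0.0, 0.1, 0.8]
gripper_width: 0.998
```

```bash
cat >> h.py <<'E'
from scipy.spatial.transform import Rotation as Ro
def tool(p):
    o=readout.get_obs(); q=o["tool_rot"]; R=Ro.from_quat([q[1],q[2],q[3],q[0]]).as_matrix()
    return np.round(100*R.T@(np.array(p)-o["eef_pos"]),2)
E
python3 - <<'E'
from h import *
c=get_calibration("wrist"); im=read_camera("wrist"); save("w1",im)
hsv=cv2.cvtColor(im,cv2.COLOR_RGB2HSV); m=cv2.inRange(hsv,(100,120,40),(130,255,255))
n,l,s,ce=cv2.connectedComponentsWithStats(m)
i=1+np.argmax(s[1:,4]); pts=cv2.findNonZero((l==i).astype(np.uint8)); 
e=cv2.fitEllipse(cv2.convexHull(pts)); print(s[i],e)
for z in(.125,.131):
  p=at_z("wrist",(e[0][1],e[0][0]),z,c); print(z,p,tool([p[0],p[1],.125]))
E
```

```text
[ 546  359   94   55 2284] ((595.0550537109375, 389.23114013671875), (52.392242431640625, 95.07453918457031), 95.1208267211914)
0.125 [0.67295683 0.41289201 0.125     ] [19.08 11.33 12.32]
0.131 [0.66700043 0.41014856 0.131     ] [18.62 10.86 12.32]
```

View pics/w1.png

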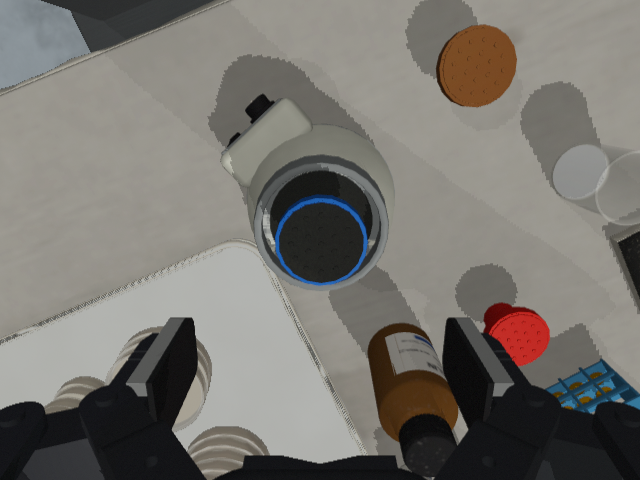

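Wrist view: the platform disc is centred at about (col 321, row 241) inside the collar. The brown platform is at (477,66), the red at (518,335) and the bottle at (412,390).

```bash
python3 - <<'E'
from h import *
c=get_calibration("wrist"); print(np.round(c["world_from_camera"],3).tolist())
im=cv2.imread("pics/w1.png")[:,:,::-1].copy(); hsv=cv2.cvtColor(im,cv2.COLOR_RGB2HSV); m=cv2.inRange(hsv,(100,120,40),(130,255,255))
m[:, :250]=0;m[:,400:]=0;m[320:]=0
e=cv2.fitEllipse(cv2.convexHull(cv2.findNonZero(m))); print(e)
p=at_z("wrist",(e[0][1],e[0][0]),.129,c); print(p,tool([p[0],p[1],.125])); print(proj("wrist",readout.get_obs()["eef_pos"],c))
E
```

```text
[[0.339, 0.893, 0.295, 0.425], [0.941, -0.322, -0.104, 0.299], [0.002, 0.313, -0.95, 0.374], [0.0, 0.0, 0.0, 1.0]]
((320.8892517089844, 239.60963439941406), (91.32988739013672, 93.12376403808594), 94.20491790771484)
[0.50398397 0.27187374 0.129     ] [ 0.09  0.2  12.32]
[347.8, 319.7]
```

>>> carry_out --deltas '[[[0.1, 0.2, 5], 0], [[0.1, 0.2, 10], 0], [[0.1, 0.2, 12.7], 0], [[0.1, 0.2, 12.7], 0]]'

```text
t: 2.65
eef_pos: [0.5017, 0.2729, 0.1192]
tool_rot: [-0.001, 0.817, 0.576, -0.002]
contact_force: [-0.3, 0.4, 0.1]
gripper_width: 0.999
```

>>> carry_out --deltas '[[[0, 0, 0], 0], [[0, 0, 0], 0], [[0, 0, 0], 0], [[0, 0, 0], 0], [[0, 0, 0], 0]]' --hand 0

```text
t: 3.28
eef_pos: [0.5023, 0.2739, 0.1208]
tool_rot: [-0.001, 0.817, 0.577, -0.001]
contact_force: [-1.9, 1.2, 7.1]
gripper_width: 0.633
```

>>> carry_out --deltas '[[[0, 0, -1], 0], [[0, 0, -2], 0], [[0, 0, -3], 0], [[0, 0, -4], 0], [[0, 0, -6], 0], [[0, 0, -8], 0], [[0, 0, -8], 0]]'

```text
t: 4.15
eef_pos: [0.5035, 0.2743, 0.2025]
tool_rot: [-0.001, 0.817, 0.576, 0.001]
contact_force: [-0.8, 0.8, -1.0]
gripper_width: 0.639
```

```bash
python3 - <<'E'
from h import *
a=read_camera("wrist"); b=read_camera("side")[170:290,180:340]
save("w2",np.hstack([cv2.resize(a,(480,360)),cv2.resize(b,(320,360))]))
print(readout.get_obs()["contact_force"], tool([.45,.06,.2]), tool([.47,.07,.2]))
E
```

```text
[ 0.13518132  0.1745465  -0.3295673 ] [-21.89   2.24   0.05] [-20.28   3.78   0.04]
```

View pics/w2.png

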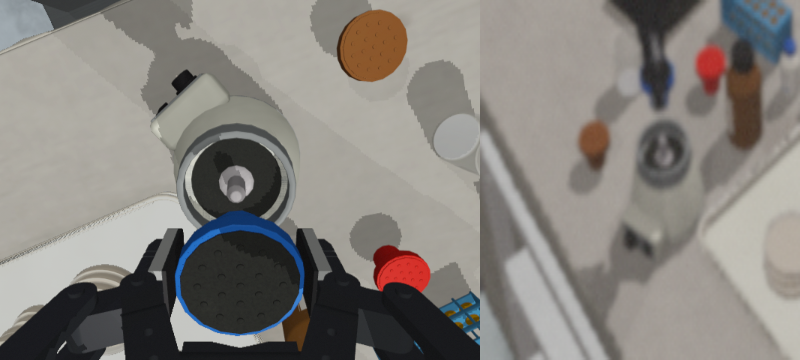

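The platform is held level and clear of the spindle, whose tip shows at about (236,183) in the composite. I'm carrying the platform to the bench.

>>> carry_out --deltas '[[[-6, 0.6, 0], 0], [[-12, 1.2, 0], 0], [[-18, 1.8, 0], 0], [[-21.9, 2.2, 1], 0], [[-21.9, 2.2, 6], 0], [[-21.9, 2.2, 11], 0], [[-21.9, 2.2, 15], 0], [[-21.9, 2.2, 16], 0], [[-21.9, 2.2, 16], 0]]'

```text
t: 5.38
eef_pos: [0.4488, 0.06, 0.0403]
tool_rot: [-0.001, 0.817, 0.576, -0.002]
contact_force: [-0.2, -0.2, 0.2]
gripper_width: 0.635
```

```bash
python3 - <<'E'
from h import *
o=readout.get_obs();print(o["eef_pos"],tool([.45,.06,.0322]),o["contact_force"])
E
```

```text
[0.44884844 0.0600065  0.04030886] [0.04 0.11 0.81] [-0.19897594 -0.22673332  0.16320097]
```

>>> carry_out --deltas '[[[0, 0, 0.4], 0], [[0, 0, 0.7], 0], [[0, 0, 0.9], 0], [[0, 0, 0.9], 0]]'

```text
t: 5.88
eef_pos: [0.4494, 0.0601, 0.032]
tool_rot: [-0.001, 0.817, 0.576, -0.001]
contact_force: [-0.8, 0.4, 4.8]
gripper_width: 0.627
```

>>> carry_out --deltas '[[[0, 0, 0], 0], [[0, 0, 0], 0], [[0, 0, 0], 0], [[0, 0, -4], 0], [[0, 0, -10], 0], [[0, 0, -14], 0]]' --hand 1

```text
t: 6.62
eef_pos: [0.4503, 0.06, 0.1742]
tool_rot: [-0.001, 0.817, 0.576, -0.0]
contact_force: [0.3, 0.3, -0.6]
gripper_width: 0.999
```

```bash
python3 - <<'E'
from h import *
print(readout.get_obs()["eef_pos"],tool([.464,-.157,.2]),tool([.42,-.12,.25]))
E
```

```text
[0.45030849 0.06002432 0.1742132 ] [-19.98   8.57  -2.61] [-17.97   3.17  -7.6 ]
```

>>> carry_out --deltas '[[[-4, 1.7, -4], 10], [[-8, 3.4, -5], 20], [[-12, 5.2, -5], 30], [[-16, 6.9, -5], 40], [[-18, 7.7, -5], 50], [[-18, 7.7, -5], 60], [[-18, 7.7, -5], 70], [[-18, 7.7, -5], 70], [[-18, 7.7, -5], 70]]'

```text
t: 7.75
eef_pos: [0.4624, -0.1353, 0.2239]
tool_rot: [-0.001, 1.0, 0.005, -0.001]
contact_force: [-0.2, 0.7, -0.6]
gripper_width: 1.002
```

```bash
python3 - <<'E'
from h import *
c=get_calibration("wrist"); im=read_camera("wrist"); save("w3",im)
o=readout.get_obs(); print(o["eef_pos"],o["q"])
for d in models.spot_in("cup_center","wrist")[:2]: p=at_z("wrist",d["centre"],.023,c); print(d,p,tool([p[0],p[1],.023]))
print(models.spot_in("cup_head","wrist")[:2])
E
```

```text
[ 0.46244108 -0.13533261  0.22388832] [-0.36036077  0.2029963   0.59438279  2.0606219  -0.1438091   0.91896786
  0.32199168]
{'centre': [235.0, 320.7], 'score': 0.81} [ 0.4623133  -0.16126698  0.023     ] [-0.    2.62 20.09]
[{'centre': [232.7, 317.1], 'score': 0.67}]
```

View pics/w3.png

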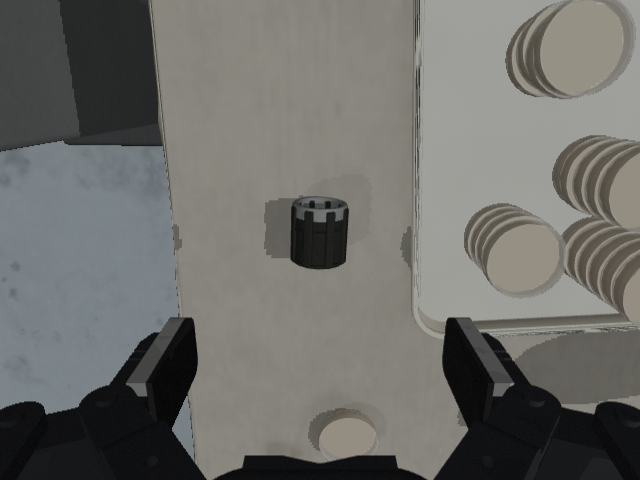

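The cup is at px (320,235), with its axis along world y and the mouth up in the image (+y). The culture dish is at (347,437). The tool only works pointing down, so I'll grip the mouth end lightly and try to pivot the cup upright.

>>> carry_out --deltas '[[[0, 0, 6], 0], [[0, 0, 12], 0], [[0, 0, 17], 0], [[0, 0, 19.1], 0], [[0, 0, 19.1], 0], [[0, 0, 19.1], 0]]' --newtons 20

```text
t: 8.65
eef_pos: [0.4629, -0.1354, 0.0338]
tool_rot: [-0.001, 1.0, 0.004, -0.0]
contact_force: [0.4, -0.4, -0.2]
gripper_width: 0.999
```

>>> carry_out --deltas '[[[0, 0, 0], 0], [[0, 0, 0], 0], [[0, 0, 0], 0], [[0, 0, 0], 0], [[0, 0, 0], 0], [[0, 0, 0], 0]]' --hand 0.4

```text
t: 9.4
eef_pos: [0.4635, -0.1352, 0.0345]
tool_rot: [-0.001, 1.0, 0.005, 0.001]
contact_force: [-1.4, 1.2, 7.2]
gripper_width: 0.507
```

>>> carry_out --deltas '[[[0, 0, 0], 0], [[0, 0, -0.5], 0], [[0, 0.2, -1], 0], [[0, 0.5, -1.6], 0], [[0, 0.8, -2], 0], [[0, 0.8, -2], 0]]' --hand 0.495

```text
t: 10.15
eef_pos: [0.4637, -0.1437, 0.0549]
tool_rot: [-0.001, 1.0, 0.004, 0.001]
contact_force: [-0.5, -0.2, -2.0]
gripper_width: 0.5
```

```bash
python3 - <<'E'
from h import *
a=read_camera("wrist"); b=read_camera("side")[280:370,290:390]
save("w4",np.hstack([cv2.resize(a,(480,360)),cv2.resize(b,(320,360))]))
print(readout.get_obs()["gripper_width"])
E
```

```text
0.49797840547680683
```

View pics/w4.png

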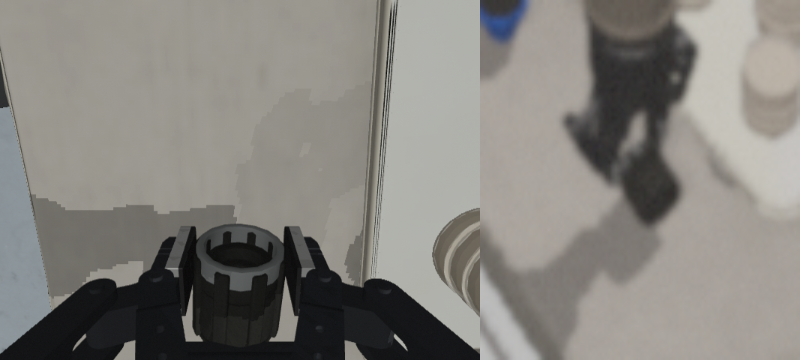

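The mouth ring looks rounder than before, so the cup seems to be pivoting. I'm continuing the arc towards -y with the foot dragging on the bench.

>>> carry_out --deltas '[[[0, 0.7, 0], 0], [[0, 1.4, 0], 0], [[0, 2.1, 0], 0], [[0, 2.8, 0], 0], [[0, 3.5, 0.2], 0], [[0, 4.2, 0.4], 0], [[0, 5, 0.6], 0], [[0, 5, 0.6], 0]]'

```text
t: 11.25
eef_pos: [0.4637, -0.1941, 0.0482]
tool_rot: [-0.001, 1.0, 0.004, 0.0]
contact_force: [0.7, -0.7, -1.0]
gripper_width: 0.497
```

```bash
python3 - <<'E'
from h import *
a=read_camera("wrist"); b=read_camera("side")[290:380,300:400]
save("w5",np.hstack([cv2.resize(a,(480,360)),cv2.resize(b,(320,360))]))
E
```

```text
(no output)
```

View pics/w5.png

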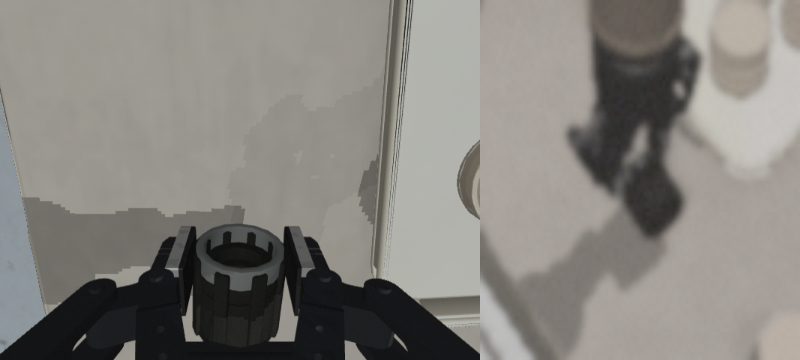

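>>> carry_out --deltas '[[[0, 0, -0.7], 0], [[0, 0, -1], 0], [[0, 0, -1], 0]]' --hand 0.5

```text
t: 11.72
eef_pos: [0.4642, -0.1931, 0.0588]
tool_rot: [-0.001, 1.0, 0.005, 0.001]
contact_force: [-0.3, -1.3, -1.2]
gripper_width: 0.498
```

```bash
cat >> h.py <<'E'
def chk(n):
    im=read_camera("wrist"); save(n,im); g=cv2.cvtColor(im,cv2.COLOR_RGB2GRAY)[290:470,260:380]
    import os
    ref=cv2.imread("pics/ref.png",0)
    if ref is None: cv2.imwrite("pics/ref.png",g); ref=g
    print("diff",cv2.absdiff(g,ref).mean(), "w",readout.get_obs()["gripper_width"]); return im
E
python3 -c "
from h import *
chk('c0')"
```

```text
diff 0.0 w 0.5000193312425866[ WARN:0@0.501] global loadsave.cpp:275 findDecoder imread_('pics/ref.png'): can't open/read file: check file path/integrity
```

>>> carry_out --deltas '[[[0, 0, 0], 0], [[0, 0, 0], 0]]' --hand 0.504

```text
t: 12.02
eef_pos: [0.464, -0.193, 0.0585]
tool_rot: [-0.001, 1.0, 0.005, 0.001]
contact_force: [-0.8, -0.3, -1.2]
gripper_width: 0.506
```

```bash
python3 -c "
from h import *
chk('c1')"
```

```text
diff 1.5518981481481482 w 0.5042475511659044
```

>>> carry_out --deltas '[[[0, 0, 0], 0], [[0, 0, 0], 0]]' --hand 0.508

```text
t: 12.32
eef_pos: [0.4639, -0.193, 0.0584]
tool_rot: [-0.001, 1.0, 0.005, 0.001]
contact_force: [0.5, 0.2, -1.0]
gripper_width: 0.508
```

```bash
python3 -c "
from h import *
chk('c2')"
```

```text
diff 2.374861111111111 w 0.5095810280443118
```

>>> carry_out --deltas '[[[0, 0, 0], 0], [[0, 0, 0], 0]]' --hand 0.511

```text
t: 12.62
eef_pos: [0.464, -0.193, 0.0584]
tool_rot: [-0.001, 1.0, 0.005, 0.001]
contact_force: [1.0, 0.3, -0.9]
gripper_width: 0.514
```

```bash
python3 -c "
from h import *
a=chk('c3'); b=read_camera('side')[290:380,300:400]
r=cv2.imread('pics/c0.png')[:,:,::-1]
save('w6',np.hstack([cv2.resize(r[270:480,220:420],(276,290)),cv2.resize(a[270:480,220:420],(276,290)),cv2.resize(b,(248,290))]))"
```

```text
diff 3.2286574074074075 w 0.5141875051309142
```

View pics/w6.png

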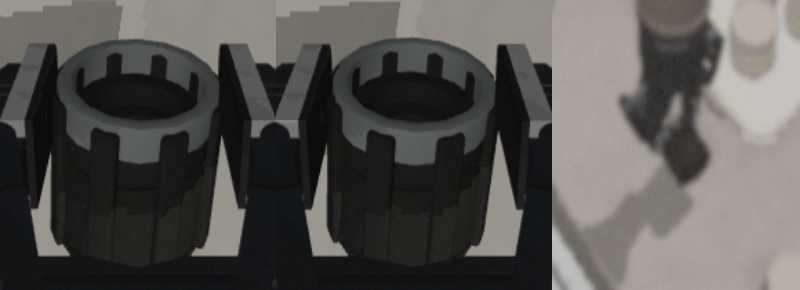

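The cup is still held nearly level: ring ratio about 0.58, so a tilt of about 5°. I'm loosening it further in small steps.

>>> carry_out --deltas '[[[0, 0, 0], 0], [[0, 0, 0], 0]]' --hand 0.516

```text
t: 12.98
eef_pos: [0.464, -0.193, 0.0585]
tool_rot: [-0.001, 1.0, 0.005, 0.001]
contact_force: [0.7, 0.5, -0.9]
gripper_width: 0.517
```

```bash
python3 -c "
from h import *
chk('c4')"
```

```text
diff 29.314953703703704 w 0.5147176173398699
```

>>> carry_out --deltas '[[[0, 0, 0], 0], [[0, 0, 0], 0]]' --hand 0.521

```text
t: 13.28
eef_pos: [0.464, -0.193, 0.0585]
tool_rot: [-0.001, 1.0, 0.005, 0.001]
contact_force: [-0.0, -1.2, -1.0]
gripper_width: 0.52
```

```bash
python3 -c "
from h import *
chk('c5')"
```

```text
diff 40.99180555555556 w 0.5215617468976579
```

```bash
python3 -c "
from h import *
r=cv2.imread('pics/c4.png')[:,:,::-1];a=cv2.imread('pics/c5.png')[:,:,::-1];b=read_camera('side')[290:380,300:400]
save('w7',np.hstack([cv2.resize(r[270:480,220:420],(276,290)),cv2.resize(a[270:480,220:420],(276,290)),cv2.resize(b,(248,290))]))"
```

```text
(no output)
```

View pics/w7.png

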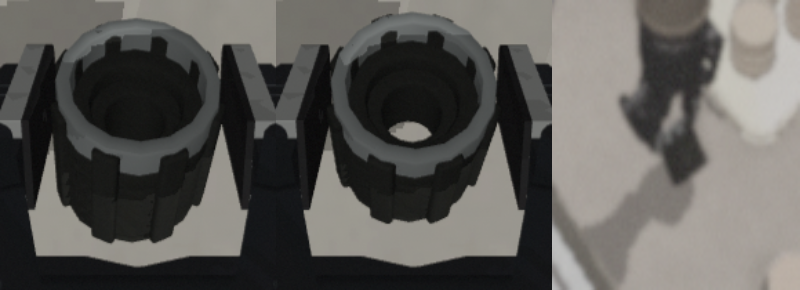

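It works. The cup is pivoting under gravity: left frame tilted about 30°, middle frame about 50° with the bench visible through the bore. I'll raise it a little and let it swing on.

>>> carry_out --deltas '[[[0, 0, -0.2], 0], [[0, 0, -0.4], 0], [[0, 0, -0.6], 0], [[0, 0, -0.6], 0]]' --hand 0.523

```text
t: 13.88
eef_pos: [0.4641, -0.1931, 0.0647]
tool_rot: [-0.001, 1.0, 0.005, 0.001]
contact_force: [-0.2, -0.7, -1.3]
gripper_width: 0.523
```

```bash
cat >> h.py <<'E'
def ring(n):
    im=chk(n); g=cv2.cvtColor(im,cv2.COLOR_RGB2GRAY)
    # bright ring, dark inside: outer contour of grey mid-tone blob between pads
    roi=g[272:470,258:384]; m=((roi>75)&(roi<150)).astype(np.uint8)
    print([''.join('#' if v else '.' for v in r[::3]) for r in m[::60]][:0])
    return im
E
python3 -c "
from h import *
chk('c6')
a=cv2.imread('pics/c5.png',0);b=cv2.imread('pics/c6.png',0)
print(cv2.absdiff(a,b)[270:470,260:380].mean())"
```

```text
diff 66.45226851851852 w 0.5240704139470114
33.57808333333333
```

>>> carry_out --deltas '[[[0, 0, 0], 0], [[0, 0, 0], 0]]' --hand 0.526

```text
t: 14.18
eef_pos: [0.4641, -0.1931, 0.0646]
tool_rot: [-0.001, 1.0, 0.005, 0.001]
contact_force: [0.4, 0.5, 0.3]
gripper_width: 0.522
```

```bash
python3 -c "
from h import *
chk('c7')
a=cv2.imread('pics/c6.png',0);b=cv2.imread('pics/c7.png',0)
print(cv2.absdiff(a,b)[270:470,260:380].mean())
a=cv2.imread('pics/c6.png')[:,:,::-1];b=cv2.imread('pics/c7.png')[:,:,::-1]
save('w8',np.hstack([x[260:480,200:440] for x in (a,b)]))"
```

```text
diff 67.41162037037037 w 0.5268190873002525
23.329708333333333
```

View pics/w8.png

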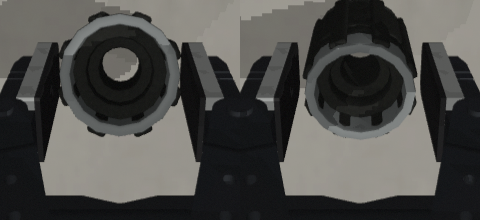

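Left frame: looking straight down the cup's axis. Right frame: the mouth is nearer and the body extends behind it, which fits a cup standing upright on the bench. I'll open, rise and check.

>>> carry_out --deltas '[[[0, 0, 0], 0], [[0, 0, 0], 0], [[0, 0, -3], 0], [[0, 0, -8], 0], [[0, -1, -12], 0], [[0, -2, -12], 0], [[0, -2, -12], 0]]' --hand 0.8

```text
t: 15.1
eef_pos: [0.4635, -0.1721, 0.1841]
tool_rot: [-0.001, 1.0, 0.005, 0.0]
contact_force: [0.1, 0.2, -0.7]
gripper_width: 0.796
```

```bash
python3 - <<'E'
from h import *
c=get_calibration("wrist"); im=read_camera("wrist"); s=read_camera("side")[280:390,290:410]
save("w9",np.hstack([cv2.resize(im,(480,360)),cv2.resize(s,(320,360))]))
for d in models.spot_in("cup_center","wrist")[:2]:
  for z in(.024,.048): p=at_z("wrist",d["centre"],z,c); print(d,z,p)
print(readout.get_obs()["eef_pos"])
E
```

```text
{'centre': [266.7, 321.4], 'score': 0.81} 0.024 [ 0.46439324 -0.20846918  0.024     ]
{'centre': [266.7, 321.4], 'score': 0.81} 0.048 [ 0.46415208 -0.19868291  0.048     ]
[ 0.4629349  -0.17335165  0.18352444]
```

View pics/w9.png

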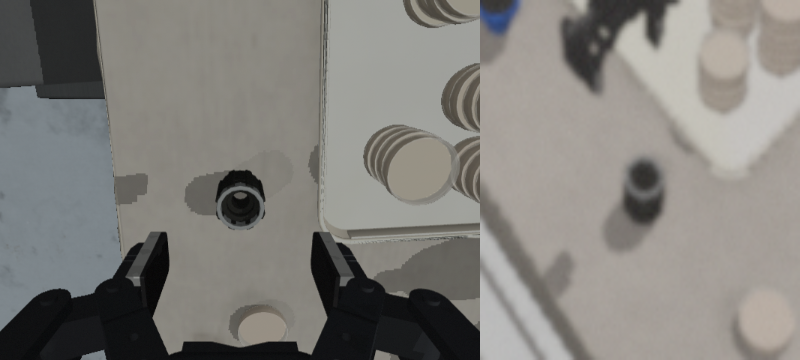

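The cup stands upright, with its mouth at about (240,206) in the composite; the side view agrees. I'll refine the mouth centre and the spindle position.

```bash
python3 - <<'E'
from h import *
c=get_calibration("wrist"); T=np.array(c["world_from_camera"])
im=read_camera("wrist"); g=cv2.GaussianBlur(cv2.cvtColor(im,cv2.COLOR_RGB2GRAY),(3,3),0)
for th in(55,65,75,85):
    roi=g[215:315,270:370]; n,l,s,ce=cv2.connectedComponentsWithStats((roi<th).astype(np.uint8))
    k=l[60,50] 
    if k==0: print(th,"none"); continue
    e=cv2.minEnclosingCircle(cv2.findNonZero((l==k).astype(np.uint8))); print(th,s[k],e,at_z("wrist",(e[0][1]+215,e[0][0]+270),.048,c))
print(at_z("wrist",(275,320),.048,c), readout.get_obs()["eef_pos"])
# spindle from view w2
c2=dict(c); 
T2=np.array([[.339,.893,.295,.5035-.077],[.941,-.322,-.104,.2743+.0276],[.002,.313,-.95,.2025+.1258],[0,0,0,1]]); c2["world_from_camera"]=T2
w=cv2.imread("pics/w2.png")[:,:480]; print("spindle",at_z("wrist",(244,314.7),.117,c2))
cv2.imwrite("pics/sp.png",w)
E
```

```text
55 [  27   37   51   47 1730] ((51.6546745300293, 60.07913589477539), 25.650970458984375) [ 0.46357348 -0.2057699   0.048     ]
65 [  26   37   52   48 1820] ((51.5, 60.5), 25.93270492553711) [ 0.46347433 -0.20607226  0.048     ]
75 [  26   36   53   49 1909] ((51.68049621582031, 59.873443603515625), 26.34370231628418) [ 0.46358907 -0.20562249  0.048     ]
85 [  25   36   54   50 1978] ((51.56572723388672, 60.258216857910156), 26.576181411743164) [ 0.46351603 -0.20589867  0.048     ]
[ 0.46248053 -0.20572266  0.048     ] [ 0.46300251 -0.17353176  0.18362138]
spindle [0.49551212 0.27485649 0.117     ]
```

>>> carry_out --deltas '[[[0, 3.2, 3], 0], [[0, 3.2, 8], 0], [[0, 3.2, 12.5], 0], [[0, 3.2, 14.5], 0], [[0, 3.2, 14.5], 0], [[0, 3.2, 14.5], 0]]' --hand 1 --newtons 40

```text
t: 16.05
eef_pos: [0.4634, -0.2058, 0.039]
tool_rot: [-0.001, 1.0, 0.004, -0.0]
contact_force: [0.1, -0.6, 0.1]
gripper_width: 1.002
```

>>> carry_out --deltas '[[[0, 0, 0], 0], [[0, 0, 0], 0], [[0, 0, 0], 0], [[0, 0, 0], 0], [[0, 0, 0], 0], [[0, 0, 0], 0]]' --hand 0.3

```text
t: 16.8
eef_pos: [0.464, -0.2059, 0.04]
tool_rot: [-0.001, 1.0, 0.004, 0.001]
contact_force: [-1.9, 0.6, 8.1]
gripper_width: 0.508
```

>>> carry_out --deltas '[[[0, 0, -3], 0], [[0, 0, -8], 0], [[0, 0, -13], 0], [[0, 0, -17], 0], [[0, 0, -17], 0]]'

```text
t: 17.42
eef_pos: [0.4655, -0.2067, 0.213]
tool_rot: [-0.001, 1.0, 0.004, 0.004]
contact_force: [0.1, 0.2, -2.0]
gripper_width: 0.507
```

```bash
python3 - <<'E'
from h import *
a=read_camera("wrist"); save("g1",a); o=readout.get_obs(); print(o["eef_pos"],o["gripper_width"],o["q"]); print(tool([.503,.272,.205]), tool([.503,.18,.205]))
E
```

```text
[ 0.46436413 -0.20607217  0.2111258 ] 0.5053630549838618 [-0.23658572  0.27752155  0.63890362  2.02323987 -0.21408061  0.9013884
  0.52589451]
[  4.27 -47.77   0.71] [  4.19 -38.57   0.7 ]
```

>>> carry_out --deltas '[[[0.6, -5, 0], 0], [[1.2, -10.5, 0], 0], [[1.8, -16, 0], 0], [[2.4, -22, 0], 0], [[3, -27, 0], 0], [[3.6, -33, 0], 0], [[4.2, -38.5, 0], 0], [[4.2, -38.5, 0], 0], [[4.2, -38.5, 0], 0]]'

```text
t: 18.6
eef_pos: [0.5021, 0.1783, 0.2105]
tool_rot: [0.0, 1.0, 0.004, 0.001]
contact_force: [-0.5, 0.4, -1.1]
gripper_width: 0.507
```

```bash
python3 - <<'E'
from h import *
c=get_calibration("wrist"); im=read_camera("wrist"); save("s1",im); o=readout.get_obs(); print(o["eef_pos"],o["tool_rot"],o["contact_force"])
pt=proj("wrist",[.503,.272,.117],c); pc=proj("wrist",[.503,.272,.105],c); print(pt,pc)
for q in("spindle_tip","spindle_seat"):
  for d in models.spot_in(q,"wrist")[:1]: print(q,d,at_z("wrist",d["centre"],.117 if q=="spindle_tip" else .1,c))
r,cc=map(int,pt); x0=max(0,cc-150); y0=max(0,r-120)
v=im.copy(); cv2.drawMarker(v,(cc,r),(255,0,0),cv2.MARKER_CROSS,14,1)
save("s1v",np.hstack([v,cv2.resize(v[y0:y0+200,x0:x0+300],(160,107)).repeat(1,0)]) if 0 else cv2.resize(v,(800,600)))
E
```

```text
[0.50240473 0.1775414  0.21087361] [-2.86163083e-05  9.99993385e-01  3.43490640e-03  1.19589529e-03] [-0.67312396 -0.37440734 -0.69878623]
[65.7, 324.5] [67.2, 324.2]
spindle_tip {'centre': [80.3, 313.6], 'score': 0.83} [0.49782822 0.26540878 0.117     ]
spindle_seat {'centre': [80.5, 306.2], 'score': 0.64} [0.49380814 0.26576064 0.1       ]
```

View pics/s1v.png

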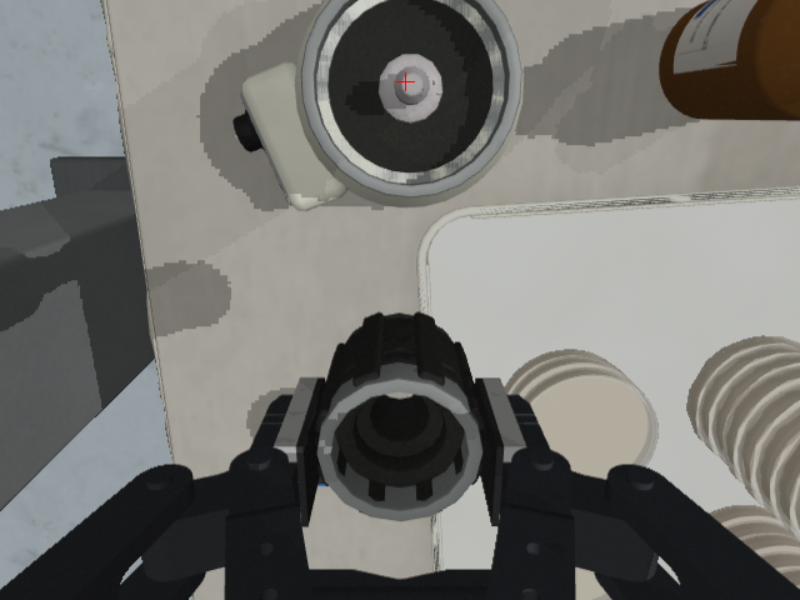

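The spindle tip is at (409,86) in the view, versus (405,82) predicted, so the spindle is at about (0.5045, 0.2705). The cup is gripped with its mouth up. I'll check its tilt by projection.

```bash
python3 - <<'E'
from h import *
c=get_calibration("wrist"); o=readout.get_obs(); x,y,z=o["eef_pos"]
for n,p in dict(mouthC=[x,y,z+.009],mouth_hi=[x,y+.021,z+.009],mouth_lo=[x,y-.021,z+.009],foot_hi=[x,y+.023,z-.039],boreTopHi=[x,y+.008,z-.039]).items(): r=proj("wrist",p,c); print(n,[round(v*1.25) for v in r])
print(at_z("wrist",(69,327.3),.117,c))
p=at_z("wrist",(69,327.3),.117,c); print(tool([p[0],p[1],.18]))
E
```

```text
mouthC [453, 403]
mouth_hi [378, 404]
mouth_lo [520, 403]
foot_hi [305, 402]
boreTopHi [347, 402]
[0.50544019 0.26972036 0.117     ]
[ 0.3  -9.23  3.16]
```

>>> carry_out --deltas '[[[0.3, -4, 0], 0], [[0.3, -8, 0], 0], [[0.3, -9.3, 0], 0], [[0.3, -9.3, 1.5], 0], [[0.3, -9.3, 3], 0], [[0.3, -9.3, 4], 0], [[0.3, -9.3, 4], 0]]'

```text
t: 19.62
eef_pos: [0.505, 0.2691, 0.1704]
tool_rot: [0.0, 1.0, 0.002, 0.001]
contact_force: [0.6, 0.6, -1.6]
gripper_width: 0.507
```

>>> carry_out --deltas '[[[0, 0, 0.5], 0], [[0, 0, 1], 0], [[0, 0, 1.5], 0], [[0, 0, 1.5], 0]]'

```text
t: 20.12
eef_pos: [0.5047, 0.269, 0.155]
tool_rot: [0.001, 1.0, 0.002, 0.0]
contact_force: [0.5, -0.0, -0.6]
gripper_width: 0.508
```

>>> carry_out --deltas '[[[0, -0.1, 0.4], 0], [[0, -0.1, 0.8], 0], [[0, -0.1, 1.2], 0], [[0, -0.1, 1.2], 0]]'

```text
t: 20.62
eef_pos: [0.5052, 0.2707, 0.1429]
tool_rot: [0.0, 1.0, 0.003, 0.001]
contact_force: [2.9, 3.5, -4.0]
gripper_width: 0.504
```

>>> carry_out --deltas '[[[0.1, -0.1, 0.4], 0], [[0.1, -0.1, 0.8], 0], [[0.1, -0.1, 1.1], 0], [[0.1, -0.1, 1.1], 0]]'

```text
t: 21.12
eef_pos: [0.5059, 0.2714, 0.1314]
tool_rot: [0.0, 1.0, 0.002, 0.001]
contact_force: [0.5, 0.7, -1.3]
gripper_width: 0.509
```

>>> carry_out --deltas '[[[0, 0, 0.15], 0], [[0, 0, 0.3], 0], [[0, 0, 0.45], 0], [[0, 0, 0.45], 0]]'

```text
t: 21.62
eef_pos: [0.5061, 0.2713, 0.1287]
tool_rot: [0.0, 1.0, 0.002, 0.001]
contact_force: [-5.3, -3.0, 16.1]
gripper_width: 0.503
```

Contact of 16 N at TCP z 0.1287, against an expected home height of 0.129. I'm releasing and rising.

>>> carry_out --deltas '[[[0, 0, 0], 0], [[0, 0, 0], 0], [[0, 0, 0], 0], [[0, 0, 0], 0], [[0, 0, -3], 0], [[0, 0, -7], 0], [[0, 0, -12], 0], [[0, 1, -12], 0], [[0, 3, -12], 0], [[0, 3, -12], 0]]' --hand 1

```text
t: 22.88
eef_pos: [0.5056, 0.2382, 0.2474]
tool_rot: [0.001, 1.0, 0.0, -0.001]
contact_force: [-0.2, 0.1, 0.1]
gripper_width: 1.002
```

```bash
python3 - <<'E'
from h import *
c=get_calibration("wrist"); im=read_camera("wrist"); top=read_camera("top"); side=read_camera("side"); save("f1",im);save("ft",top);save("fs",side)
x,y=.505,.2705
v=im.copy()
for h,col in((.137,(255,0,0)),(.152,(0,255,0))):   # home mouth / 15 mm high
    for a in np.linspace(0,2*np.pi,60): r=proj("wrist",[x+.023*np.cos(a),y+.023*np.sin(a),h],c); cv2.circle(v,(int(r[1]),int(r[0])),0,col,-1)
a=v[60:420,140:540]
save("fin",np.hstack([a,np.vstack([cv2.resize(top[190:310,150:390],(360,180)),cv2.resize(side[180:300,200:440],(360,180))])]))
for n in("top","side"):
    for q,z in(("platform_center",.021),("cup_center",.113),("beaker_mid",.035),("bottle_mid",.067),("dish_mid",.008)):
        for d in models.spot_in(q,n)[:2]: print(n,q,round(d["score"],2),np.round(d["centre"],1),np.round(at_z(n,d["centre"],z)[:2],3))
o=readout.get_obs();print(o["eef_pos"],o["contact_force"])
E
```

```text
top platform_center 0.84 [281.8 323.1] [0.45  0.062]
top platform_center 0.79 [196.5 205.2] [0.675 0.392]
top cup_center 0.41 [256.5 258.8] [0.502 0.226]
top beaker_mid 0.87 [239.6 162.9] [0.551 0.495]
top bottle_mid 0.58 [190.5 242.9] [0.684 0.282]
top dish_mid 0.72 [273.5 481.1] [ 0.484 -0.365]
side platform_center 0.77 [217.4 236.6] [0.449 0.422]
side platform_center 0.73 [278.7 295.8] [0.46 0.07]
side cup_center 0.59 [217.  272.3] [0.507 0.265]
side bottle_mid 0.96 [203.8 312.6] [0.673 0.274]
side bottle_mid 0.4 [281.6 295.6] [0.435 0.03 ]
side dish_mid 0.71 [377.3 396.7] [ 0.491 -0.375]
side dish_mid 0.41 [217.6 274.5] [0.56  0.351]
[0.50610068 0.24141837 0.2487171 ] [-0.59501486 -0.66342097  0.18695607]
```

```bash
python3 - <<'E'
from h import *
from scipy.ndimage import map_coordinates
c=get_calibration("wrist"); f,cx,cy,T=K(c)
g=cv2.GaussianBlur(cv2.cvtColor(cv2.imread("pics/f1.png"),cv2.COLOR_BGR2GRAY),(3,3),0).astype(float)
a=np.linspace(0,2*np.pi,90,endpoint=False)
def prof(x,y,h,r):
    P=np.array([x+r*np.cos(a),y+r*np.sin(a),h+0*a]).T; q=(P-T[:3,3])@T[:3,:3]
    return map_coordinates(g,[q[:,1]/q[:,2]*f+cy,q[:,0]/q[:,2]*f+cx],order=1)
best=[]
for h in np.arange(.125,.166,.003):
    s=max((np.mean(prof(x,y,h,.019))-np.mean(prof(x,y,h,.0155))-0*1,x,y) for x in np.arange(.497,.514,.001) for y in np.arange(.26,.282,.001))
    best.append((round(s[0],1),round(h,3),round(s[1],3),round(s[2],3)))
print(sorted(best)[::-1][:6])
b=max(best); print([(r,int(prof(b[2],b[3],b[1],r/1000).mean())) for r in range(6,32,2)])
for n in("ft","fs"):
    im=cv2.imread(f"pics/{n}.png"); m=cv2.inRange(cv2.cvtColor(im,cv2.COLOR_BGR2HSV),(100,120,40),(130,255,255))
    nn,l,s,ce=cv2.connectedComponentsWithStats(m); print(n,[(s[i,4],ce[i].round()) for i in range(1,nn) if s[i,4]>25 and 150<ce[i][1]<400])
E
```

```text
[(np.float64(93.7), np.float64(0.137), np.float64(0.506), np.float64(0.274)), (np.float64(93.6), np.float64(0.134), np.float64(0.506), np.float64(0.273)), (np.float64(93.4), np.float64(0.14), np.float64(0.506), np.float64(0.274)), (np.float64(91.9), np.float64(0.143), np.float64(0.506), np.float64(0.275)), (np.float64(91.8), np.float64(0.131), np.float64(0.506), np.float64(0.272)), (np.float64(88.8), np.float64(0.146), np.float64(0.506), np.float64(0.275))]
[(6, 57), (8, 50), (10, 37), (12, 29), (14, 30), (16, 39), (18, 105), (20, 121), (22, 52), (24, 54), (26, 51), (28, 53), (30, 70)]
ft [(np.int32(518), array([198., 154.])), (np.int32(39), array([238., 153.])), (np.int32(43), array([326., 287.]))]
fs [(np.int32(64), array([482., 218.])), (np.int32(38), array([296., 285.]))]
```

The mouth ring fits best at z 0.137 m, exactly the home height, and it lies on the spindle axis. The platform is at its place and the gripper is clear, so I'm handing in.

```bash
python3 -c "
from h import *
print(bot.hand_in())"
```

```text
the job is handed in; nothing more can be done
None
```

The mixer now carries the cup head, and the job was handed in at about 23 s of the 61 s allowed.

**What I did**
- **Platform head:** I lifted the blue platform straight off the spindle and stood it on its hub at about (0.45, 0.06), roughly 20 cm from the mixer, then let go.
- **Cup head:** The tool only works pointing down. I gripped the cup lightly at its mouth end and let it swing upright under its own weight until it stood on the bench. I then gripped it again higher up, slid it over the spindle and let go.

**Last checks**
- **Cup fully home:** When it stopped moving down, with 16 N of contact, the gripper was at 0.1287 m, against about 0.129 m expected. After release, the mouth ring in the wrist picture fitted best at 0.137 m, which is the home height. That fit is loose, about ±3 mm. The ring centre was about (0.506, 0.274), on the spindle to within about 3 mm.
- **Platform:** The top camera found it at (0.450, 0.062). I did not check that it is upright in a picture after release. It was held level until it touched the bench, and it pressed with only 5 N.
- **Bystanders:** The bottle, dish and beaker were found within about 2 cm of their first readings, which is the detectors' scatter. The side camera did not find the beaker in the last check.

**Checks that failed or disagreed**
- The final composite picture could not be viewed because the 12-picture limit was used up. The last checks therefore rest on measurements.
- The network placed the spindle tip about 8 mm off. I went by the picture instead, and the fit confirmed it.
- In the last top view, the network placed the cup about 4 cm off in y (0.226). The side camera (0.265) and the ring fit (0.274) disagreed with it.

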